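Find the stamped specimen box and send it to dispatch

TASK

One of the two pink-lidded specimen boxes has an orange stamp underneath: tip first the left box (on the robot's left), then the right one, steeply up on its edge, about 60 degrees, to look at its underside, and let each back down gently, the fingers following it, onto its base without toppling it. Then push the stamped box along the bench until it stands wholly beyond the yellow dispatch line; the other box stays standing about where it was. Only push with the fingers: lift or carry nothing, and leave the bottle, the jar and the tube rack alone.

Things in the scene. Friction and masses are not known exactly. Their poses are not given: they have to be found in the camera images.
- box_stamped: closed white box with pink lid, 104 mm deep (its x), 150 mm wide (y), 100 mm high (z); sides flat and upright, only clips 5 mm thick on the two ends (+y, -y). Origin: centre of the underside. At yaw 0 its -x face looks at the robot; turned up to 0.2 rad. Underside: a bright orange disc 84 mm across, else it looks just like box_plain; either may be on the left. Loose, 0.43 to 0.65 kg.
- box_plain: the same box, bare white underside. Both are bottom-heavy (centre of mass 20 mm up), on rubber feet: tilted about a long bottom edge by under 1.2 rad a box falls back, beyond that it goes over. Pushed level at 88 mm or higher on a long side it tips about the opposite bottom edge (towards the robot: its base faces the front camera); pushed below 45 mm it slides (3 to 5 N, more if pressed down).
- dispatch_line: the dispatch line: a straight flat yellow tape stuck on the bench top, 24 mm wide (along its x) and 800 mm long (along its y), beyond the boxes as the robot sees them; no height to speak of. Origin: middle of the tape at bench height. Its +x points away from the robot, to the dispatch side, where the bench is free.
- reagent_bottle: small white reagent bottle, 52 mm across and 95 mm high, standing between the two boxes; loose. Origin: centre of its underside.
- tube_rack: green rack with small white capped tubes, 200 mm long (its x), 70 mm wide, 42 mm high with the tubes, to the right of the boxes; loose. Origin: centre of its underside.
- buffer_jar: white jar with a dark blue cap, 66 mm across and 80 mm high, to the left of the boxes; loose. Origin: centre of its underside.
- box_stamped_c0 (a point): bottom corner of box_stamped at its -x, +y side (52 mm and 75 mm from the origin)
- box_stamped_c1 (a point): bottom corner of box_stamped at its +x, +y side (52 mm and 75 mm from the origin)
- box_stamped_c2 (a point): bottom corner of box_stamped at its +x, -y side (52 mm and 75 mm from the origin)
- box_stamped_c3 (a point): bottom corner of box_stamped at its -x, -y side (52 mm and 75 mm from the origin)
- box_plain_c0 (a point): bottom corner of box_plain at its -x, +y side (52 mm and 75 mm from the origin)
- box_plain_c1 (a point): bottom corner of box_plain at its +x, +y side (52 mm and 75 mm from the origin)
- box_plain_c2 (a point): bottom corner of box_plain at its +x, -y side (52 mm and 75 mm from the origin)
- box_plain_c3 (a point): bottom corner of box_plain at its -x, -y side (52 mm and 75 mm from the origin)
Mind the look-alikes: they are no part of the job. What is shaped like the box_plain but blue is not meant.

How it is judged:
On the way, in this order (a step that is already met when the one before it is completed fails the run):
1. the left box is tipped up by at least 50 degrees, the stamped box not yet beyond the line (((angle between box_stamped's own z axis and vertical above 0.87 rad and world y of box_stamped above 0 m and x of each of box_stamped_c0, box_stamped_c1, box_stamped_c2, box_stamped_c3 in the frame of dispatch_line below 0.03 m) or (angle between box_plain's own z axis and vertical above 0.87 rad and world y of box_plain above 0 m and x of each of box_stamped_c0, box_stamped_c1, box_stamped_c2, box_stamped_c3 in the frame of dispatch_line below 0.03 m))), for 0.2 s.
2. then the right box is tipped up by at least 50 degrees, the stamped box not yet beyond the line (((angle between box_stamped's own z axis and vertical above 0.87 rad and world y of box_stamped below 0 m and x of each of box_stamped_c0, box_stamped_c1, box_stamped_c2, box_stamped_c3 in the frame of dispatch_line below 0.03 m) or (angle between box_plain's own z axis and vertical above 0.87 rad and world y of box_plain below 0 m and x of each of box_stamped_c0, box_stamped_c1, box_stamped_c2, box_stamped_c3 in the frame of dispatch_line below 0.03 m))), for 0.2 s.
3. then the stamped box stands wholly beyond the dispatch line (x of each of box_stamped_c0, box_stamped_c1, box_stamped_c2, box_stamped_c3 in the frame of dispatch_line above 0.007 m and angle between box_stamped's own z axis and vertical below 0.06 rad), for 0.2 s.
At the end, for the whole second after the job is handed in: The stamped box stands flat on its base and at rest with all four bottom corners beyond the yellow tape (5 mm of overlap with the tape is allowed); the other box stands flat within 60 mm of where it was; bottle, jar and rack within 20 mm of where they were (all of step 3 and angle between box_plain's own z axis and vertical below 0.06 rad and linear speed of each of box_stamped, box_plain below 0.01 m/s and distance of box_plain from where it was at the start of the episode below 0.06 m and distance of each of reagent_bottle, tube_rack, buffer_jar from where it was at the start of the episode below 0.02 m); the robot touches nothing.
It fails at once if a box is toppled (tilted beyond 75 degrees) (angle between any of box_stamped, box_plain's own z axis and vertical above 1.31 rad).
It fails at once if a box is lifted clear of the bench (all four bottom corners more than 10 mm up) (height (world z) of each of box_stamped_c0, box_stamped_c1, box_stamped_c2, box_stamped_c3 above 0.01 m or height (world z) of each of box_plain_c0, box_plain_c1, box_plain_c2, box_plain_c3 above 0.01 m).
It fails at once if a box is dropped back or thrown (turning faster than 7 rad/s, as when let fall from more than about 12 degrees) (angular speed of any of box_stamped, box_plain above 7 rad/s).
It fails at once if the bottle, the jar or the rack is moved by more than 20 mm or tipped (distance of any of reagent_bottle, tube_rack, buffer_jar from where it was at the start of the episode above 0.02 m or angle between any of reagent_bottle, tube_rack, buffer_jar's own z axis and vertical above 0.3 rad).
It also fails if it takes over 72 s, if anything falls off the work surface, if the arm or the gripper's body presses on something with over 40 N, if the wrist force passes 120 N, or if a joint passes its speed limit or range.

ROBOT

A 6-joint arm with a two-finger parallel gripper is mounted at the origin on the work surface. World frame = base frame: x ahead of the robot, y to its left, z up, the work surface at z = 0. Lengths are in m, angles in rad, forces in N, time in s.
With the tool pointing down it reaches from about 0.375 to 0.975 m from the base axis. Payload 3.8 kg.
Tool frame: the origin (TCP) lies midway between the tips of the shut fingers; the grasp point (between the pads) lies 19 mm behind it; x points along the fingers, y is the direction in which the jaws open and shut, and the axes are right-handed (so a half turn about x gives the same grasp; the last joint's range is limited). The gripper opens to 88 mm and grips with 3 to 60 N. Pads are 18 mm wide; open, the fingers measure 123 mm over their backs; the gripper's body (75 mm by 187 mm) begins 45 mm behind the grasp point.
Start: joints at [-1.349, 0.264, 1.604, -0, 1.274, -0.037], TCP at [0.173, -0.653, 0.239] pointing down, gripper open.
Joint ranges: [-2.63, 2.63], [-0.94, 2.18], [0.31, 2.57], [-1.31, 4.45], [0, 2.66], [-2.55, 2.55]. Speed limits (rad/s): [2.57, 2.57, 3.14, 3.14, 3.14, 3.14].

INTERFACE

Orientations are given as a rotation vector (axis times angle).
In Python, from cell import manip, inverse_kinematics, cams, order gives the robot as it stands. Calls block until the motion is done:
- manip.move_pose(position, orientation): joint-space move of the TCP to a pose.
- manip.move_linear(position, rate=0.15, rot=None): straight line of the TCP; rot=None keeps the orientation; rate is the mean speed in m/s.
- manip.set_joints(angles): joint-space move.
- manip.set_gripper(opening, force=None): finger opening in m; force is the grip in N (None keeps the last); returns when the fingers have stopped.
- manip.dwell(seconds).
- inverse_kinematics(position, orientation): joint angles nearest the present ones, or None.
- manip.state(): the state.
- cams.capture(name): name is "scene" or "top"; returns a dict with "image" (400x640x3 uint8, blue, green, red), "z_map" (400x640 float32, m along the optical axis (not along the pixel's ray), 0 where there is no reading), "intrinsics" (3x3 intrinsics, pixels), "position" and "orientation" of the camera in the world. Camera axes: x right, y down, z forward; pixel columns grow to the right and rows downward; lengths in m; the calibration is good to about 2 mm. A picture is of the moment at which its call begins.
A pose or a line that the arm cannot do raises manip.IKError and nothing moves.
- order.close_job(): hands the job in, once; it reports no verdict.
The state is a dict: "clock": time; "joint_pos": joint angles; "joint_velocities": joint speeds; "tau": joint torques, N m; "tool_pos": TCP position; "tcp_rot": TCP orientation; "contact_force": force on the tool from outside, world axes, zero at the start; "moment": the same for the moment, N m; "gripper_width": finger opening in m.
Only numpy, scipy, OpenCV 4.12 (cv2) and the standard library are available. Lean on these libraries where they do the work, as an engineer would, in place of code of your own. Each camera call takes 0.05 s, during which the arm holds its last target.

## Working session

There is one attempt and no reset: what is moved stays moved. The work goes in short steps, each a Python script; the robot and the scene stay as the last script left them, time stands still between calls to the robot, and variables do not carry over. Pictures are saved under pics/ and viewed, and the job is handed in when it is done.

```bash
ls; mkdir -p pics; python3 - <<'E'
from cell import manip,cams
import cv2,numpy as np
s=manip.state();print(s['clock'],s['tool_pos'],s['tcp_rot'])
for n in('scene','top'):
    c=cams.capture(n);cv2.imwrite(f'pics/{n}0.png',c['image']);print(n,c['intrinsics'],c['position'],c['orientation'])
E
```

```text
pics
0.0 [ 0.17258772 -0.6518371   0.23741872] [ 2.08414248  0.27352794 -2.08460609]
scene [[436.81308967   0.         317.52783189]
 [  0.         436.81308967 195.48468687]
 [  0.           0.           1.        ]] [1.03841775 0.82260262 0.77858912] [-0.74616685 -2.52589202  1.23943932]
top [[463.93719314   0.         325.30271519]
 [  0.         463.93719314 190.33208598]
 [  0.           0.           1.        ]] [0.3180394  0.00834913 1.36973166] [-2.12033103  2.15728935 -0.15966415]
```

View pics/scene0.png

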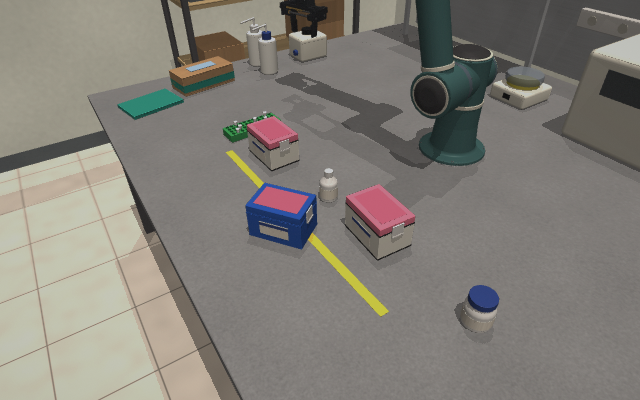

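View pics/top0.png

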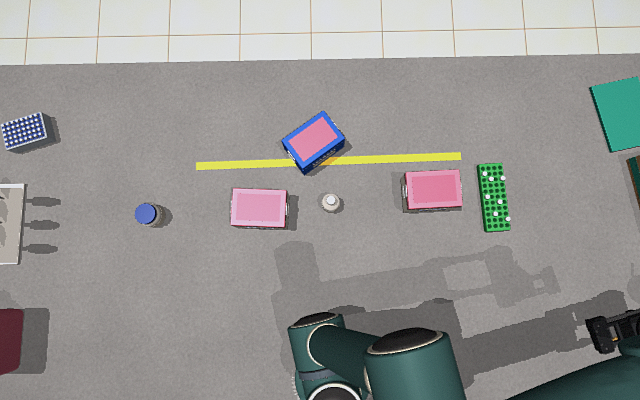

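The top view shows three candidates: pink lids on white boxes at (259,207), which is left, and (433,190), which is right. The third, at (313,142), is the blue look-alike on the tape and is not meant. Next I measure everything and crop the boxes to confirm.

```bash
cat > h.py <<'E'
import numpy as np,cv2
from scipy.spatial.transform import Rotation as R
from cell import manip,inverse_kinematics,cams,order
def ray(c,uv,z):
    uv=np.atleast_2d(uv).astype(float);K=c['intrinsics']
    d=np.c_[(uv[:,0]-K[0,2])/K[0,0],(uv[:,1]-K[1,2])/K[1,1],np.ones(len(uv))]@R.from_rotvec(c['orientation']).as_matrix().T
    p=np.array(c['position']);return p+d*((z-p[2])/d[:,2])[:,None]
def lids(c,z=0.1,save=None):
    h=cv2.cvtColor(c['image'],cv2.COLOR_BGR2HSV)
    m=cv2.inRange(h,(155,60,90),(180,255,255))
    cs=[k for k in cv2.findContours(m,cv2.RETR_EXTERNAL,cv2.CHAIN_APPROX_NONE)[0] if cv2.contourArea(k)>300]
    out=[]
    for k in cs:
        P=ray(c,k[:,0,:],z)[:,:2].astype(np.float32)
        r=cv2.minAreaRect(P*1000); b=cv2.boxPoints(r)/1000
        e=[b[1]-b[0],b[2]-b[1]];l=max(e,key=np.linalg.norm);yaw=np.arctan2(l[1],l[0])-np.pi/2
        yaw=(yaw+np.pi/2)%np.pi-np.pi/2
        out.append((np.array(r[0])/1000,yaw,sorted(np.array(r[1]).tolist()),k.reshape(-1,2).mean(0)))
    return out
def mask(c,lo,hi,amin=100):
    h=cv2.cvtColor(c['image'],cv2.COLOR_BGR2HSV);m=cv2.inRange(h,lo,hi)
    return [k for k in cv2.findContours(m,cv2.RETR_EXTERNAL,cv2.CHAIN_APPROX_NONE)[0] if cv2.contourArea(k)>amin]
E
python3 - <<'E'
from h import *
np.set_printoptions(precision=4,suppress=True)
for n in('top','scene'):
    c=cams.capture(n);print(n)
    for l in lids(c): print('lid',l)
    for k in mask(c,(22,120,120),(35,255,255)):
        P=ray(c,k[:,0],0)[:,:2];print('yellow',cv2.boxPoints(cv2.minAreaRect((P*1000).astype(np.float32))).round())
    for k in mask(c,(105,120,40),(130,255,255)):
        P=ray(c,k[:,0],0.08)[:,:2];print('blue',k[:,0].mean(0),cv2.minAreaRect((P*1000).astype(np.float32)))
        print(cv2.boxPoints(cv2.minAreaRect((P*1000).astype(np.float32))).round())
    for k in mask(c,(50,120,40),(75,255,255)):
        P=ray(c,k[:,0],0.03)[:,:2];print('green',k[:,0].mean(0),cv2.boxPoints(cv2.minAreaRect((P*1000).astype(np.float32))).round())
    if n=='top':
        print('bottle',ray(c,[331,201],.095)); cv2.imwrite('pics/crop.png',cv2.resize(c['image'][100:250,200:520],None,fx=2.5,fy=2.5))
# check blocking: bottle z
    z=c['z_map']; 
E
```

```text
top
lid (array([0.4724, 0.1996]), np.float32(-0.052518845), [74.48997497558594, 120.70091247558594], array([257.8467, 206.8759]))
lid (array([ 0.5152, -0.2854]), np.float32(0.036776304), [104.00403594970703, 152.5015411376953], array([433.4831, 188.7697]))
lid (array([0.6638, 0.0463]), np.float32(0.62062085), [73.21347045898438, 117.96565246582031], array([312.8113, 138.5189]))
yellow [[601. 402.]
 [608. 101.]
 [632. 101.]
 [625. 403.]]
yellow [[ 608.   31.]
 [ 618. -396.]
 [ 643. -395.]
 [ 633.   32.]]
blue [144.7193 213.3158] ((461.8941345214844, 519.1762084960938), (56.484886169433594, 53.39956283569336), 88.99238586425781)
[[435. 491.]
 [488. 490.]
 [489. 547.]
 [436. 548.]]
blue [313.9172 142.7219] ((659.7218627929688, 44.38750457763672), (122.42323303222656, 157.93592834472656), 35.34795379638672)
[[564.  73.]
 [655. -55.]
 [755.  15.]
 [664. 144.]]
green [493.2527 197.5591] [[ 398. -441.]
 [ 402. -516.]
 [ 600. -506.]
 [ 596. -431.]]
bottle [[ 0.4859 -0.0021  0.095 ]]
scene
lid (array([0.667 , 0.0452]), np.float32(0.61397135), [74.03028869628906, 118.9327621459961], array([281.0855, 199.6325]))
lid (array([0.4837, 0.2067]), np.float32(-0.05670035), [114.80944061279297, 164.11941528320312], array([380.7078, 209.3052]))
lid (array([ 0.5265, -0.2715]), np.float32(0.037326813), [115.34724426269531, 175.3393096923828], array([272.9569, 132.1121]))
yellow [[604. 401.]
 [610. 101.]
 [635. 101.]
 [629. 402.]]
yellow [[ 616. -157.]
 [ 621. -398.]
 [ 646. -398.]
 [ 641. -157.]]
blue [482.8765 298.2716] ((472.6687927246094, 522.4003295898438), (67.42578125, 55.48654556274414), 36.48558044433594)
[[429. 525.]
 [462. 480.]
 [516. 520.]
 [483. 565.]]
blue [282.2621 215.0631] ((681.3660888671875, 68.82562255859375), (197.35150146484375, 195.65582275390625), 35.723060607910156)
[[544.  91.]
 [658. -68.]
 [819.  47.]
 [704. 206.]]
green [238.5784 129.098 ] [[ 490. -399.]
 [ 492. -505.]
 [ 619. -502.]
 [ 617. -396.]]
```

View pics/crop.png

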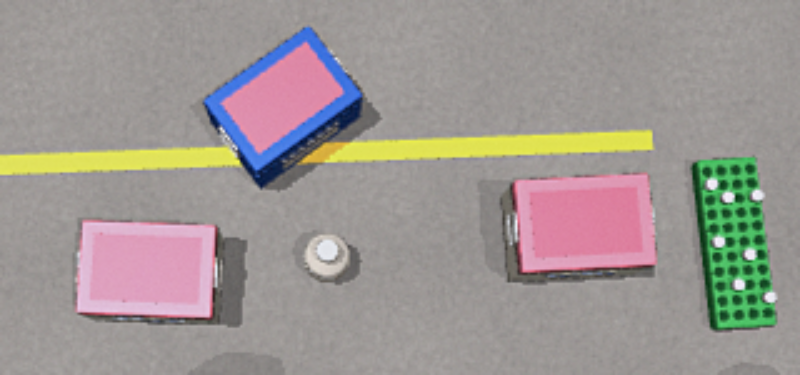

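The crop confirms white sides under the pink lids at (145,270) and (585,222), so those are the two boxes; the body at (283,105) is blue. The left lid was only partly masked, so I'll refine it and check reach along the tipping arcs.

```bash
cat >> h.py <<'E'
def ori(yaw,tilt=0,flip=1):
    # tool x: down, tilted so the tips lead toward box +x by tilt
    cx=np.array([np.cos(yaw),np.sin(yaw),0]);cy=np.array([-np.sin(yaw),np.cos(yaw),0])*flip
    x=np.sin(tilt)*cx-np.cos(tilt)*np.array([0,0,1.])
    return R.from_matrix(np.c_[x,cy,np.cross(x,cy)]).as_rotvec()
def tip_point(ctr,yaw,th,h,off=0.009,tilt=0):
    # TCP so that lower -x corner of the vertical finger lies on far face at height h, box tilted th about near edge
    u=np.array([np.cos(yaw),np.sin(yaw)])
    a,b=0.104*np.cos(th)-h*np.sin(th),0.104*np.sin(th)+h*np.cos(th)
    d=-0.052+a+off*np.cos(tilt)
    z=b+off*np.sin(tilt)
    return np.array([*(np.array(ctr)+u*d),z])
E
python3 - <<'E'
from h import *
np.set_printoptions(precision=4,suppress=True)
c=cams.capture('top')
h=cv2.cvtColor(c['image'],cv2.COLOR_BGR2HSV)
print(h[190,[233,236,240,250]],h[207,[270,233,235]],h[230,260],h[188:194,260].tolist(),h[222:230,260].tolist())
m=cv2.inRange(h,(155,40,120),(180,255,255))
for k in cv2.findContours(m,cv2.RETR_EXTERNAL,cv2.CHAIN_APPROX_NONE)[0]:
    if cv2.contourArea(k)>300:
        r=cv2.minAreaRect((ray(c,k[:,0],.1)[:,:2]*1000).astype(np.float32));print(r)
for nm,ctr,yaw in(('L',(.4724,.1996),-.0525),('R',(.5152,-.2854),.0368)):
  for fl in(1,-1):
    for tl in (0,.2,.4):
      print(nm,fl,tl,[ (lambda q: None if q is None else np.round(q,2).tolist())(inverse_kinematics(tip_point(ctr,yaw,np.radians(t),.092-.012*t/60),ori(yaw,tl*t/60,fl))) for t in(0,30,60)])
    for tl in(.4,.6,.8):
      u=np.array([np.cos(yaw),np.sin(yaw)])
      print('push',tl,[ (lambda q: None if q is None else np.round(q,2).tolist())(inverse_kinematics([*(np.array(ctr)+u*d),.03],ori(yaw,tl,fl))) for d in(-.09,.15)])
print(R.from_rotvec(manip.state()['tcp_rot']).as_matrix())
E
```

```text
[[164  61 236]
 [159  49 222]
 [161  48 225]
 [160  49 226]] [[166  74 223]
 [159  44 224]
 [159  44 222]] [174   8 158] [[2, 24, 138], [173, 101, 212], [160, 46, 229], [160, 49, 224], [160, 47, 224], [160, 49, 224]] [[158, 40, 224], [157, 42, 224], [158, 40, 228], [161, 50, 228], [177, 140, 142], [32, 26, 126], [108, 16, 80], [10, 14, 108]]
((472.1741943359375, 199.48345947265625), (150.2349395751953, 104.49467468261719), 86.95040130615234)
((515.3426513671875, -286.0496826171875), (104.00737762451172, 151.28953552246094), 2.107086181640625)
((663.8018188476562, 46.27733612060547), (73.21342468261719, 117.96565246582031), 35.558963775634766)
L 1 0 [[0.31, 0.2, 1.97, -0.0, 0.97, -1.21], [0.35, 0.06, 2.05, -0.0, 1.02, -1.17], [0.4, -0.05, 2.16, -0.0, 1.03, -1.12]]
L 1 0.2 [[0.31, 0.2, 1.97, -0.0, 0.97, -1.21], [0.38, 0.01, 2.12, -0.05, 0.93, -1.11], [0.48, -0.16, 2.28, -0.13, 0.86, -0.96]]
L 1 0.4 [[0.31, 0.2, 1.97, -0.0, 0.97, -1.21], [0.41, -0.04, 2.18, -0.12, 0.83, -1.04], [0.57, -0.25, 2.39, -0.36, 0.71, -0.71]]
push 0.4 [[0.63, -0.11, 2.51, -0.55, 0.49, -0.44], [0.34, 0.26, 2.1, 
[... 1146 characters left out ...]
33, 1.81, -0.0, 1.01, 1.04], [-0.54, 0.2, 1.9, -0.0, 1.04, 0.99], [-0.61, 0.1, 2.01, -0.0, 1.03, 0.92]]
R -1 0.2 [[-0.5, 0.33, 1.81, -0.0, 1.01, 1.04], [-0.58, 0.15, 1.96, 0.07, 0.95, 0.92], [-0.69, 0.01, 2.12, 0.17, 0.87, 0.74]]
R -1 0.4 [[-0.5, 0.33, 1.81, -0.0, 1.01, 1.04], [-0.61, 0.11, 2.02, 0.16, 0.86, 0.83], [-0.79, -0.06, 2.23, 0.44, 0.75, 0.45]]
push 0.4 [[-0.85, 0.07, 2.34, 0.6, 0.56, 0.2], [-0.53, 0.38, 1.94, 0.43, 0.53, 0.66]]
push 0.6 [[-0.97, 0.07, 2.42, 1.07, 0.57, -0.34], [-0.59, 0.35, 2.06, 1.0, 0.4, 0.07]]
push 0.8 [[-1.1, 0.13, 2.49, 1.45, 0.71, -0.81], [-0.65, 0.37, 2.16, 1.68, 0.48, -0.64]]
[[-0.0002  0.2559 -0.9667]
 [ 0.001  -0.9667 -0.2559]
 [-1.     -0.001  -0.    ]]
```

```bash
cat > tip.py <<'E'
from h import *
np.set_printoptions(precision=3,suppress=True)
def hh(t): return .093-.011*min(t,45)/45
def go(ctr,yaw,t,fl,rate,off=.009):
    manip.move_linear(tip_point(ctr,yaw,np.radians(t),hh(t),off),rate=rate,rot=ori(yaw,0,fl))
def rep(tag):
    s=manip.state();print(tag,'t=%.2f'%s['clock'],'p',np.array(s['tool_pos']),'F',np.array(s['contact_force']))
E
python3 - <<'E'
from tip import *
ctr,yaw,fl=(.4722,.1995),-.053,1
p=tip_point(ctr,yaw,0,.093,.034)
rep('a')
manip.move_pose([p[0],p[1],.25],ori(yaw,0,fl));rep('b')
manip.move_linear(p,rate=.12);rep('c')
go(ctr,yaw,0,fl,.06,.012);rep('0')
for t in(4,8,12,16): go(ctr,yaw,t,fl,.05);rep(t)
for n in('scene','top'): cv2.imwrite(f'pics/{n}1.png',cams.capture(n)['image'])
E
```

```text
a t=0.25 p [ 0.173 -0.652  0.238] F [-0.111  0.857 -0.383]
b t=3.50 p [0.558 0.194 0.25 ] F [-0.141 -0.426 -0.327]
c t=4.96 p [0.559 0.195 0.094] F [-0.257  0.485  0.534]
0 t=5.47 p [0.536 0.196 0.093] F [-0.553  0.656 -0.14 ]
4 t=5.85 p [0.528 0.197 0.1  ] F [ 5.876 -1.897  3.929]
8 t=6.18 p [0.521 0.197 0.106] F [ 5.996 -1.41   3.3  ]
12 t=6.51 p [0.514 0.197 0.111] F [ 6.681 -3.247  4.795]
16 t=6.83 p [0.507 0.198 0.116] F [ 5.549 -2.318  7.122]
```

View pics/scene1.png

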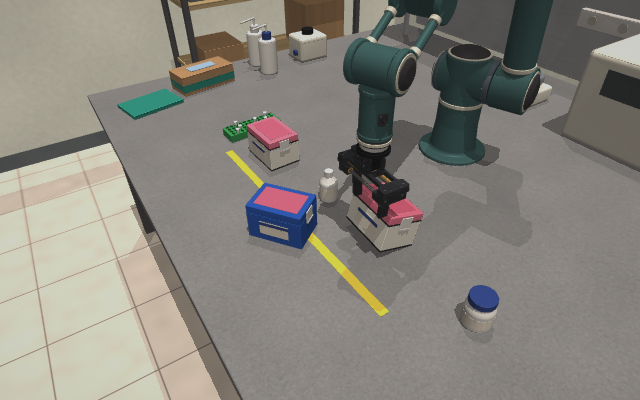

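The box at (385,215) is lifting on its near edge under both fingers, as planned. I'll continue to about 59°.

```bash
python3 - <<'E'
from tip import *
ctr,yaw,fl=(.4722,.1995),-.053,1
for t in(22,28,34,40,46): go(ctr,yaw,t,fl,.06);rep(t)
cv2.imwrite('pics/scene2.png',cams.capture('scene')['image'])
E
```

```text
22 t=7.30 p [0.496 0.199 0.123] F [ 6.454 -3.256  8.83 ]
28 t=7.67 p [0.484 0.199 0.128] F [ 6.826 -2.859 11.478]
34 t=8.03 p [0.472 0.2   0.132] F [ 5.605 -4.752 14.332]
40 t=8.40 p [0.46  0.201 0.135] F [ 4.361 -5.373 18.314]
46 t=8.77 p [0.447 0.202 0.137] F [ 3.075 -5.218 22.657]
```

View pics/scene2.png

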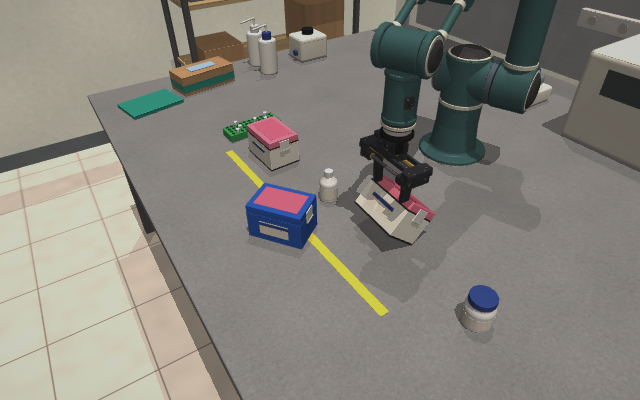

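The underside is starting to show around (400,220) and no stamp is visible yet. Fz has grown to 22 N because the real contact radius is slightly larger than planned. I'll trim the height from the measured force and continue.

```bash
cat >> tip.py <<'E'
def step(ctr,yaw,t,fl,rate,off,dz,F0=7,k=12000.):
    p=tip_point(ctr,yaw,np.radians(t),hh(t),off);p[2]+=dz
    manip.move_linear(p,rate=rate,rot=ori(yaw,0,fl))
    f=manip.state()['contact_force'];rep('%s dz=%.4f'%(t,dz))
    if f[2]>F0: dz+=min((f[2]-F0)/k,.0015)
    return dz
E
python3 - <<'E'
from tip import *
ctr,yaw,fl=(.4722,.1995),-.053,1
dz=.001
for t in(46,48,51,54,57): dz=step(ctr,yaw,t,fl,.05,.009,dz)
cv2.imwrite('pics/scene3.png',cams.capture('scene')['image'])
E
```

```text
46 dz=0.0010 t=9.07 p [0.447 0.202 0.137] F [ 3.08  -4.375 20.189]
48 dz=0.0021 t=9.32 p [0.441 0.202 0.138] F [ 2.222 -4.557 17.221]
51 dz=0.0030 t=9.61 p [0.431 0.202 0.136] F [-0.209 -0.176  8.137]
54 dz=0.0030 t=9.90 p [0.423 0.202 0.136] F [-0.136  0.089  5.193]
57 dz=0.0030 t=10.19 p [0.416 0.203 0.135] F [-0.109  0.541  3.803]
```

View pics/scene3.png

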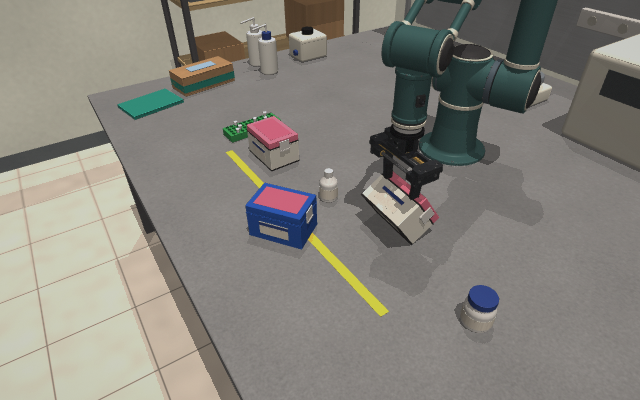

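```bash
python3 - <<'E'
from h import *
a=[cv2.resize(cv2.imread(f'pics/scene{i}.png')[120:270,330:460],None,fx=3,fy=3,interpolation=cv2.INTER_CUBIC) for i in(2,3)]
cv2.imwrite('pics/z3.png',np.hstack(a))
E
```

```text
(no output)
```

View pics/z3.png

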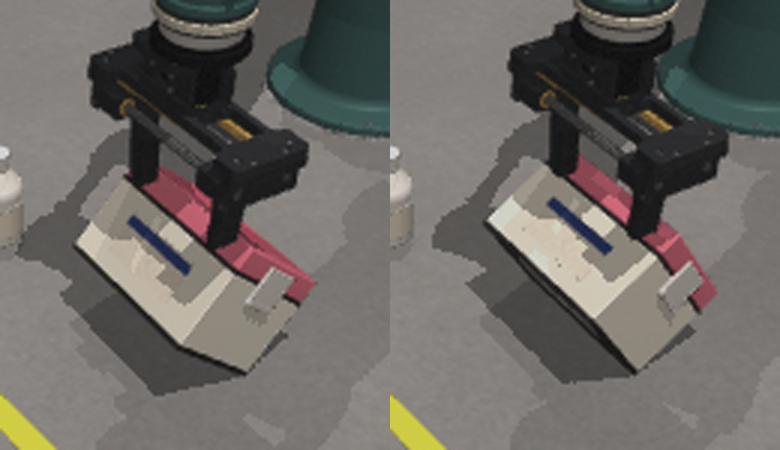

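```bash
cat >> h.py <<'E'
def pts(c,us,vs):
    K=c['intrinsics'];z=c['z_map'][vs,us];ok=z>0;us,vs,z=us[ok],vs[ok],z[ok]
    P=np.c_[(us-K[0,2])/K[0,0]*z,(vs-K[1,2])/K[1,1]*z,z]
    return P@R.from_rotvec(c['orientation']).as_matrix().T+np.array(c['position']),us,vs
def tiltfit(c,ctr,yaw,box):
    u0,v0,u1,v1=box
    vv,uu=np.mgrid[v0:v1,u0:u1];P,us,vs=pts(c,uu.ravel(),vv.ravel())
    u=np.array([np.cos(yaw),np.sin(yaw)]);xl=(P[:,:2]-np.array(ctr))@u;yl=(P[:,:2]-np.array(ctr))@np.array([-u[1],u[0]])
    m=(P[:,2]>.01)&(P[:,2]<.16)&(abs(yl)<.075)
    return xl[m],yl[m],P[m,2],us[m],vs[m]
E
python3 - <<'E'
from h import *
np.set_printoptions(precision=3,suppress=True)
ctr,yaw=(.4722,.1995),-.053
c=cams.capture('scene')
x,y,z,us,vs=tiltfit(c,ctr,yaw,(374,190,400,215))
# ransac-ish: SVD on points, iterate
Q=np.c_[x,y,z];m=np.ones(len(Q),bool)
for i in range(8):
    mu=Q[m].mean(0);n=np.linalg.svd(Q[m]-mu)[2][2];n*=np.sign(n[2]);d=(Q-mu)@n;m=abs(d)<max(.003,.02-.004*i)
print(len(Q),m.sum(),'n',n,'tilt',np.degrees(np.arctan2(n[2],n[0])),mu)
# distance of pivot line to plane should be .104
print('x pivot', [(mu@n-.104- n[2]*0)/n[0]])
E
```

```text
624 569 n [ 0.572 -0.006  0.82 ] tilt 55.07927321123521 [-0.017  0.     0.102]
x pivot [np.float64(-0.052475701596039245)]
```

The plane fit gives a tilt of 55.1° with the pivot unmoved. I'll go a few degrees further so the underside faces the camera better.

```bash
python3 - <<'E'
from tip import *
ctr,yaw,fl=(.4722,.1995),-.053,1
dz=.003
for t in(59,61): dz=step(ctr,yaw,t,fl,.04,.009,dz)
manip.dwell(.25)
c=cams.capture('scene')
cv2.imwrite('pics/scene4.png',cv2.resize(c['image'][120:270,330:460],None,fx=4,fy=4,interpolation=cv2.INTER_CUBIC))
x,y,z,us,vs=tiltfit(c,ctr,yaw,(376,190,402,212))
Q=np.c_[x,y,z];m=np.ones(len(Q),bool)
for i in range(8):
    mu=Q[m].mean(0);n=np.linalg.svd(Q[m]-mu)[2][2];n*=np.sign(n[2]);d=(Q-mu)@n;m=abs(d)<max(.003,.02-.004*i)
print(len(Q),m.sum(),'n',n,'tilt',np.degrees(np.arctan2(n[2],n[0])),'pivot',(mu@n-.104)/n[0])
E
```

```text
59 dz=0.0030 t=10.56 p [0.412 0.203 0.134] F [-0.588  0.482  2.828]
61 dz=0.0030 t=10.82 p [0.408 0.203 0.133] F [-0.456  0.532  1.819]
569 510 n [ 0.52  -0.006  0.854] tilt 58.66409465117995 pivot -0.05294422429853439
```

View pics/scene4.png

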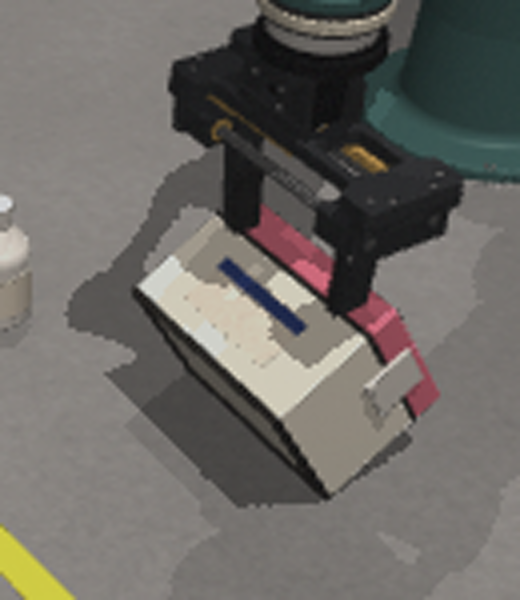

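The underside appears as a grey-white sliver between (190,370) and (310,480) in the crop, with no orange in it, so the left box looks plain. I'll lower it along the same arc.

```bash
python3 - <<'E'
from tip import *
ctr,yaw,fl=(.4722,.1995),-.053,1
img=cams.capture('scene')['image'];h=cv2.cvtColor(img,cv2.COLOR_BGR2HSV)
print('orange px',cv2.inRange(h[120:270,330:460],(5,100,40),(20,255,255)).sum()//255, [img[120+v//4,330+u//4].tolist() for u,v in((210,385),(250,425),(290,465))])
for t in range(56,0,-5): 
    p=tip_point(ctr,yaw,np.radians(t),hh(t),.009);p[2]+=.003*t/56
    manip.move_linear(p,rate=.06,rot=ori(yaw,0,fl));rep(t)
for off in(.010,.014,.036):
    go(ctr,yaw,0,fl,.05,off);rep(off)
cv2.imwrite('pics/scene5.png',cams.capture('scene')['image'])
E
```

```text
orange px 74 [[37, 40, 41], [25, 26, 28], [24, 24, 27]]
56 t=11.52 p [0.42  0.202 0.135] F [1.403 0.494 2.333]
51 t=11.86 p [0.432 0.202 0.135] F [-0.296  0.103  3.264]
46 t=12.20 p [0.443 0.201 0.134] F [1.901 0.202 4.448]
41 t=12.53 p [0.453 0.201 0.133] F [2.234 0.299 3.954]
36 t=12.87 p [0.464 0.2   0.131] F [3.    0.401 3.179]
31 t=13.20 p [0.474 0.199 0.128] F [2.648 0.118 2.196]
26 t=13.53 p [0.485 0.199 0.124] F [ 1.532  0.675 -0.24 ]
21 t=13.87 p [0.495 0.198 0.12 ] F [ 2.049 -0.096  0.542]
16 t=14.20 p [0.505 0.198 0.115] F [ 2.283 -0.532 -0.84 ]
11 t=14.53 p [0.514 0.197 0.109] F [ 1.823 -0.114 -1.074]
6 t=14.88 p [0.523 0.197 0.102] F [ 1.462 -0.046 -1.244]
1 t=15.22 p [0.532 0.196 0.094] F [1.992 1.57  0.467]
0.01 t=15.47 p [0.534 0.196 0.093] F [ 2.509  0.712 -0.471]
0.014 t=15.72 p [0.538 0.196 0.093] F [ 0.167  0.598 -0.836]
0.036 t=16.31 p [0.56  0.195 0.093] F [ 0.753 -0.049 -0.535]
```

View pics/scene5.png

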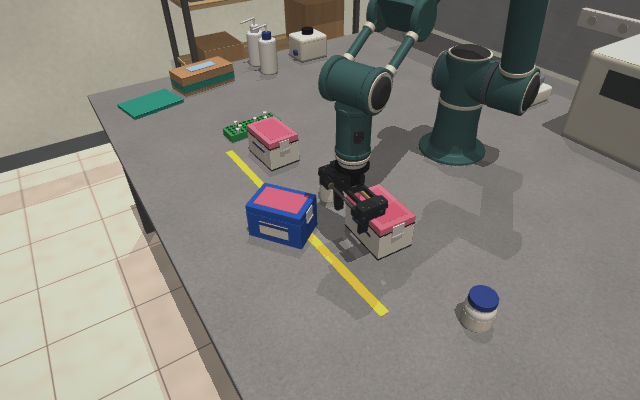

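The left box is back on its base at (380,225). Next is the right box.

```bash
cat >> tip.py <<'E'
def plane(c,ctr,yaw,box):
    x,y,z,us,vs=tiltfit(c,ctr,yaw,box)
    Q=np.c_[x,y,z];m=np.ones(len(Q),bool)
    for i in range(8):
        mu=Q[m].mean(0);n=np.linalg.svd(Q[m]-mu)[2][2];n*=np.sign(n[2]);d=(Q-mu)@n;m=abs(d)<max(.003,.02-.004*i)
    print(len(Q),m.sum(),'n',n,'tilt',np.degrees(np.arctan2(n[2],n[0])),'pivot',(mu@n-.104)/n[0])
E
python3 - <<'E'
from tip import *
ctr,yaw,fl=(.5153,-.2857),.037,-1
q=np.array(manip.state()['tool_pos'])
manip.move_linear([q[0],q[1],.22],rate=.2)
p=tip_point(ctr,yaw,0,.093,.034)
manip.move_pose([p[0],p[1],.22],ori(yaw,0,fl));rep('b')
c=cams.capture('top')
for l in lids(c): print(l)
manip.move_linear(p,rate=.12);rep('c')
go(ctr,yaw,0,fl,.06,.012);rep('0')
dz=0
for t in(4,8,12,16,22,28,34,40): dz=step(ctr,yaw,t,fl,.05,.009,dz,F0=9)
c=cams.capture('scene');cv2.imwrite('pics/scene6.png',c['image'])
E
```

```text
b t=19.11 p [ 0.601 -0.282  0.219] F [-0.365  0.033  0.883]
(array([0.128, 0.852]), np.float32(-1.479918), [58.71108627319336, 165.00721740722656], array([  9.135, 340.713]))
(array([0.471, 0.2  ]), np.float32(-0.06276703), [74.35965728759766, 119.40621948242188], array([258.133, 207.215]))
(array([ 0.514, -0.229]), np.float32(-1.531947), [40.76166915893555, 102.37675476074219], array([411.205, 187.534]))
(array([0.664, 0.046]), np.float32(0.62062085), [73.21347045898438, 117.96565246582031], array([312.811, 138.519]))
c t=20.37 p [ 0.602 -0.283  0.094] F [ 0.866 -0.548  0.555]
0 t=20.88 p [ 0.579 -0.283  0.093] F [-0.884  0.441 -0.836]
4 dz=0.0000 t=21.26 p [ 0.571 -0.284  0.1  ] F [5.124 1.424 2.65 ]
8 dz=0.0000 t=21.59 p [ 0.565 -0.284  0.106] F [6.291 2.053 3.919]
12 dz=0.0000 t=21.92 p [ 0.558 -0.284  0.111] F [6.177 1.601 5.486]
16 dz=0.0000 t=22.24 p [ 0.55  -0.285  0.116] F [5.847 3.17  5.919]
22 dz=0.0000 t=22.66 p [ 0.539 -0.285  0.123] F [6.594 3.575 8.433]
28 dz=0.0000 t=23.07 p [ 0.527 -0.286  0.128] F [ 5.229  4.398 10.06 ]
34 dz=0.0001 t=23.48 p [ 0.515 -0.286  0.132] F [ 5.089  4.961 14.364]
40 dz=0.0005 t=23.88 p [ 0.502 -0.287  0.136] F [ 4.524  5.35  16.372]
```

View pics/scene6.png

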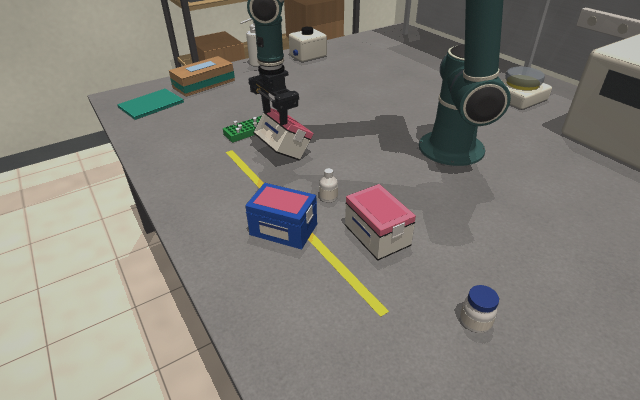

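The right box at (285,135) is tilting well and the left box at (380,220) still stands. I'll continue up.

```bash
python3 - <<'E'
from tip import *
ctr,yaw,fl=(.5153,-.2857),.037,-1
dz=.0011
for t in(44,48,51,54,57): dz=step(ctr,yaw,t,fl,.05,.009,dz)
c=cams.capture('scene');plane(c,ctr,yaw,(257,118,300,150))
print(dz)
for t in(59,61): dz=step(ctr,yaw,t,fl,.04,.009,dz)
manip.dwell(.25)
c=cams.capture('scene');plane(c,ctr,yaw,(257,118,300,150))
cv2.imwrite('pics/scene7.png',cv2.resize(c['image'][80:180,220:340],None,fx=5,fy=5,interpolation=cv2.INTER_CUBIC))
E
```

```text
44 dz=0.0011 t=24.26 p [ 0.493 -0.287  0.137] F [ 4.085  5.256 17.76 ]
48 dz=0.0020 t=24.59 p [ 0.483 -0.288  0.138] F [ 3.057  5.095 16.652]
51 dz=0.0028 t=24.88 p [ 0.475 -0.288  0.137] F [0.466 1.656 9.365]
54 dz=0.0030 t=25.18 p [ 0.468 -0.288  0.137] F [0.112 1.041 9.599]
57 dz=0.0032 t=25.47 p [ 0.46  -0.288  0.137] F [-0.518  0.517  9.415]
927 568 n [0.577 0.005 0.817] tilt 54.78590575292047 pivot -0.05211839022237337
0.0034158827408623553
59 dz=0.0034 t=25.78 p [ 0.455 -0.289  0.135] F [-0.191  0.074  6.321]
61 dz=0.0034 t=26.05 p [ 0.45  -0.288  0.134] F [-0.909 -0.989  5.266]
889 261 n [0.668 0.102 0.737] tilt 47.80891559533472 pivot -0.06748397180184833
```

View pics/scene7.png

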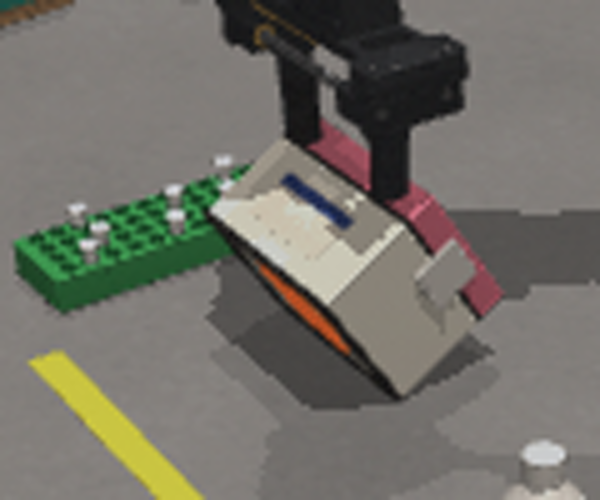

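The orange stamp is plain at (300,300) in the crop, so the right box is the stamped one. The second plane fit (47.8°) is not valid, with only 261 inliers and the window mixing faces; the one before it, 54.8°, was good. Now I'll lower it.

```bash
python3 - <<'E'
from tip import *
ctr,yaw,fl=(.5153,-.2857),.037,-1
for t in range(56,0,-5): 
    p=tip_point(ctr,yaw,np.radians(t),hh(t),.009);p[2]+=.003*t/56
    manip.move_linear(p,rate=.06,rot=ori(yaw,0,fl));rep(t)
for off in(.010,.014,.036):
    go(ctr,yaw,0,fl,.05,off);rep(off)
q=manip.state()['tool_pos']
manip.move_linear([q[0],q[1],.22],rate=.2)
# over to the near side
u=np.array([np.cos(yaw),np.sin(yaw)])
a=np.array(ctr)-u*.13
manip.move_pose([a[0],a[1],.22],ori(yaw,.45,fl));rep('near')
for n in('scene','top'):
    c=cams.capture(n);cv2.imwrite(f'pics/{n}8.png',c['image'])
    h=cv2.cvtColor(c['image'],cv2.COLOR_BGR2HSV)
    m=cv2.inRange(h,(155,40,120),(180,255,255))
    if n=='top':
      for k in cv2.findContours(m,cv2.RETR_EXTERNAL,cv2.CHAIN_APPROX_NONE)[0]:
        if cv2.contourArea(k)>300: print(cv2.minAreaRect((ray(c,k[:,0],.1)[:,:2]*1000).astype(np.float32)))
E
```

```text
56 t=26.69 p [ 0.463 -0.287  0.135] F [-0.148  0.132  3.927]
51 t=27.03 p [ 0.475 -0.287  0.135] F [1.185 0.38  3.556]
46 t=27.38 p [ 0.486 -0.287  0.134] F [2.059 0.155 4.096]
41 t=27.71 p [ 0.497 -0.286  0.133] F [ 2.491 -0.484  2.921]
36 t=28.04 p [ 0.507 -0.286  0.131] F [ 2.078 -1.034  2.213]
31 t=28.38 p [ 0.518 -0.285  0.128] F [ 1.44  -1.679  0.364]
26 t=28.71 p [ 0.528 -0.285  0.124] F [ 2.237 -0.707  0.271]
21 t=29.04 p [ 0.538 -0.285  0.12 ] F [ 2.159 -0.076  0.17 ]
16 t=29.38 p [ 0.548 -0.284  0.115] F [ 2.232 -0.186 -0.9  ]
11 t=29.71 p [ 0.558 -0.284  0.109] F [ 2.629  0.208 -0.01 ]
6 t=30.05 p [ 0.566 -0.284  0.102] F [ 2.888 -1.051  0.274]
1 t=30.39 p [ 0.575 -0.284  0.094] F [ 2.482 -1.658 -0.191]
0.01 t=30.64 p [ 0.577 -0.283  0.093] F [ 2.03  -0.619 -0.428]
0.014 t=30.89 p [ 0.581 -0.283  0.093] F [-0.364 -0.029 -0.486]
0.036 t=31.48 p [ 0.603 -0.282  0.093] F [ 0.373  0.127 -0.542]
near t=33.17 p [ 0.386 -0.291  0.22 ] F [-0.828  0.244  0.769]
((471.5226745605469, 199.18365478515625), (150.09811401367188, 104.62960052490234), 86.98339080810547)
((515.1673583984375, -286.146484375), (104.35924530029297, 151.57662963867188), 2.029407262802124)
((663.8018188476562, 46.27733612060547), (73.21342468261719, 117.96565246582031), 35.558963775634766)
```

View pics/scene8.png

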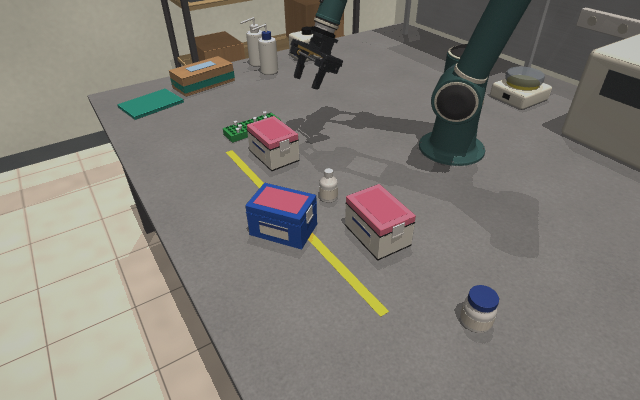

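View pics/top8.png

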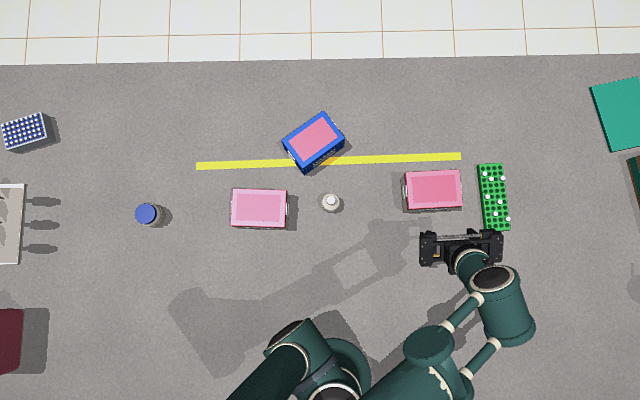

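Both boxes stand where they started: left at (259,207), right at (433,189) in the top view. Next I push the stamped right box with tips low and tilted forward, aiming its centre at about x = 0.72.

```bash
python3 - <<'E'
from tip import *
ctr,yaw,fl=np.array((.5152,-.2861)),.0355,-1
u=np.array([np.cos(yaw),np.sin(yaw)]);o=ori(yaw,.45,fl)
P=lambda d,z:np.array([*(ctr+u*d),z])
for d in(-.12,-.1,-.06,.14): print(d,inverse_kinematics(P(d,.03),o) is not None)
manip.move_linear(P(-.11,.10),rate=.15,rot=o);rep('x')
manip.move_linear(P(-.11,.03),rate=.1);rep('down')
for d in(-.068,-.05,-.02): manip.move_linear(P(d,.03),rate=.05);rep(d)
c=cams.capture('scene');cv2.imwrite('pics/scene9.png',c['image'])
E
```

```text
-0.12 True
-0.1 True
-0.06 True
0.14 True
x t=34.23 p [ 0.406 -0.291  0.101] F [ 0.624 -0.873 -0.716]
down t=35.08 p [ 0.406 -0.291  0.031] F [-0.224  0.507  0.128]
-0.068 t=36.08 p [ 0.447 -0.288  0.03 ] F [ 0.856 -0.359 -0.382]
-0.05 t=36.58 p [ 0.466 -0.288  0.03 ] F [-0.095 -0.35  -0.706]
-0.02 t=37.33 p [ 0.495 -0.287  0.03 ] F [-1.457  0.363 -2.214]
```

View pics/scene9.png

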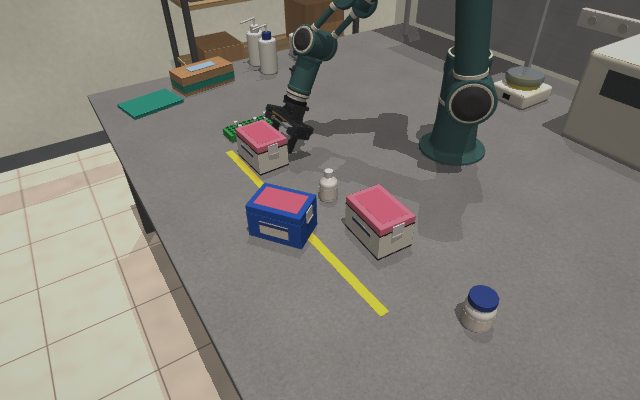

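The box at (262,147) slides flat and square. I'll push on.

```bash
python3 - <<'E'
from tip import *
ctr,yaw,fl=np.array((.5152,-.2861)),.0355,-1
u=np.array([np.cos(yaw),np.sin(yaw)])
P=lambda d,z:np.array([*(ctr+u*d),z])
def look(n):
    c=cams.capture('top');h=cv2.cvtColor(c['image'],cv2.COLOR_BGR2HSV);m=cv2.inRange(h,(155,40,120),(180,255,255))
    for k in cv2.findContours(m,cv2.RETR_EXTERNAL,cv2.CHAIN_APPROX_NONE)[0]:
        if cv2.contourArea(k)>300: print(cv2.minAreaRect((ray(c,k[:,0],.1)[:,:2]*1000).astype(np.float32)))
    cv2.imwrite(n,c['image'])
for d in(.05,): manip.move_linear(P(d,.03),rate=.07);rep(d)
look('pics/top10.png')
manip.move_linear(P(.145,.03),rate=.07);rep('end')
look('pics/top11.png')
E
```

```text
0.05 t=38.53 p [ 0.565 -0.284  0.03 ] F [-1.602  0.481 -0.405]
((471.4742736816406, 199.1862030029297), (150.09811401367188, 104.72652435302734), 86.98339080810547)
((625.0736694335938, -282.24102783203125), (103.96749877929688, 151.33689880371094), 2.0337023735046387)
((663.8018188476562, 46.27733612060547), (73.21342468261719, 117.96565246582031), 35.558963775634766)
end t=40.09 p [ 0.66  -0.281  0.03 ] F [-2.439  0.996 -0.067]
((471.47784423828125, 199.2540283203125), (149.96229553222656, 104.72652435302734), 86.98339080810547)
((663.8018188476562, 46.27733612060547), (73.21342468261719, 117.96565246582031), 35.558963775634766)
((719.601318359375, -278.9649658203125), (104.26448822021484, 151.65081787109375), 1.961416482925415)
```

View pics/top11.png

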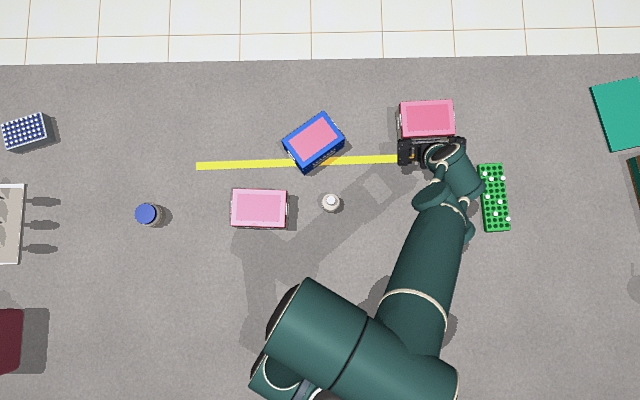

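The box centre is now at x = 0.72, so its near face is at about 0.667 and the tape's far edge at 0.640. I'll retreat and check.

```bash
python3 - <<'E'
from tip import *
ctr,yaw,fl=np.array((.5152,-.2861)),.0355,-1
u=np.array([np.cos(yaw),np.sin(yaw)])
P=lambda d,z:np.array([*(ctr+u*d),z])
manip.move_linear(P(.10,.03),rate=.07)
manip.move_linear(P(.06,.22),rate=.15)
a=P(-.12,.25);manip.move_linear(a,rate=.2);rep('up')
c=cams.capture('top');cv2.imwrite('pics/top12.png',c['image']);cv2.imwrite('pics/scene12.png',cams.capture('scene')['image'])
h=cv2.cvtColor(c['image'],cv2.COLOR_BGR2HSV);m=cv2.inRange(h,(155,40,120),(180,255,255))
for k in cv2.findContours(m,cv2.RETR_EXTERNAL,cv2.CHAIN_APPROX_NONE)[0]:
    if cv2.contourArea(k)>300: print(cv2.minAreaRect((ray(c,k[:,0],.1)[:,:2]*1000).astype(np.float32)))
for k in mask(c,(105,120,40),(130,255,255)): print('blue',k[:,0].mean(0))
for k in mask(c,(50,120,40),(75,255,255)): print('green',k[:,0].mean(0))
E
```

```text
up t=43.43 p [ 0.396 -0.29   0.25 ] F [ 0.188 -0.739  0.154]
((471.5418701171875, 199.26881408691406), (150.03176879882812, 104.5020523071289), 86.9122314453125)
((663.8018188476562, 46.27733612060547), (73.21342468261719, 117.96565246582031), 35.558963775634766)
((719.517822265625, -278.8487854003906), (104.29743957519531, 151.22549438476562), 2.0485594272613525)
blue [144.621 213.172]
blue [ 27.556 127.947]
blue [313.965 142.806]
green [493.692 196.104]
```

View pics/top12.png

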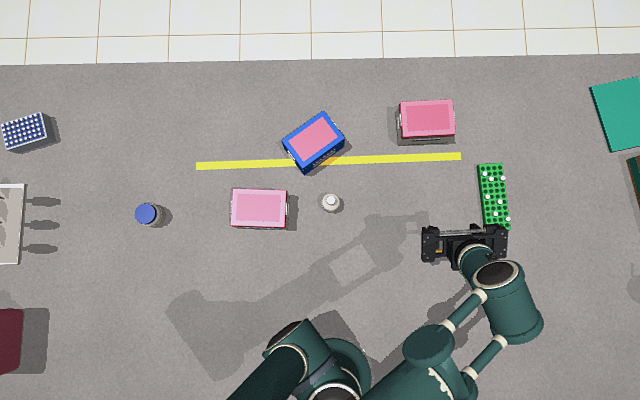

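View pics/scene12.png

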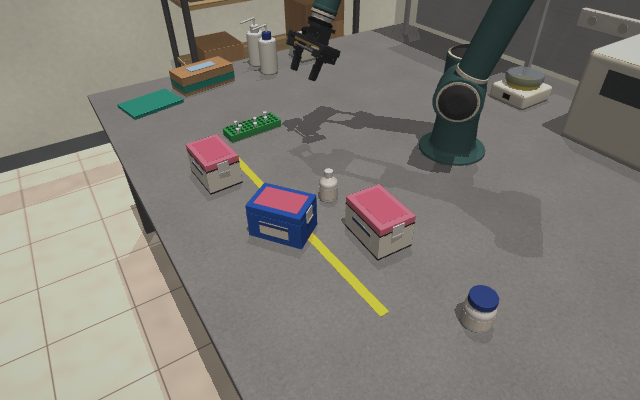

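The stamped box stands beyond the tape, at (427,120) in the top view and (214,163) in the scene view. The plain box, bottle (331,202), jar (146,213) and rack (494,197) are in place, and the gripper is clear.

```bash
python3 -c "
from cell import order,manip
manip.dwell(.3);order.close_job();print(manip.state()['clock'])"
```

```text
the job is handed in; nothing more can be done
the job is handed in; nothing more can be done
```

The job is handed in, and my last camera check showed everything where it should be. The orange stamp was under the right box.

- **Tipping:** I tipped the left box to about 58.7° (from a depth plane fit); its underside was bare. I then tipped the right box and let each one back down with the fingers following it.
- **Pushing:** I pushed the right box about 0.20 m, fingers low on its near face. It now stands with its centre at x ≈ 0.720 m and its near face about 27 mm past the tape's far edge.
- **Everything else:** The plain box is within 1 mm of where it started. The bottle, jar, rack and blue box look unmoved in the pictures. The gripper was clear and raised at about 43 s of the 72 s allowed.

**Checks that failed or disagreed:**
- **Right box tilt:** The plane fit at full tilt (47.8°) was spoiled by parts of other surfaces in view. The last good fit read 54.8°, about 4° of commanded tilt before that.
- **Left box underside:** It showed only as a narrow, shaded strip. I saw no orange in it, but an automatic count still found 74 orange-coloured pixels in the crop, probably the gripper's copper parts. The stamp seen clearly on the right box settled it.
- **Rack position:** The rack's average position shifted by about 1.5 pixels between the first and last pictures. I think part of it was hidden by the gripper rather than moved.

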